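# Seat the circulator pump and wedge its front edge up for bleeding

## Task

Lift the circulator pump by its orange fin and lower it gently onto the cradle so that both pegs pass through the holes in its foot plate and it sits fully down, then let go of it. Next take the blue wedge by its block and push it straight in under the pump's front edge, the one away from the pegs, until that edge has just lifted off the cradle by 3 to 4 mm while the rear stays down on the pegs; finish while still gripping the wedge in place, touching nothing of the pump. Do not disturb the dish of bleed keys.

Things in the scene. Friction and masses are not known exactly. Their poses are not given: they have to be found in the camera images.
- cradle_seat (a point): Service cradle: fixed aluminium plate, 260 x 130 x 12 mm. This point is on its upper face where the centre of the pump's foot goes; z up, x along the plate from its open front end (180 mm behind) to its peg end (80 mm ahead). Two upright brass pegs, 10 mm thick, 26 mm tall, top 8 mm tapered, stand at x = +42, y = +/-32 mm from this point.
- pump_grip (a point): Centre of the orange upright fin on top of the loose circulator pump (red body, black motor). Fin: 56 mm along the pump's x, 16 mm thick along y, 38 mm tall, from 84 to 122 mm above the pump's underside. This point is 103 mm above the underside and 8 mm ahead (+x) of the foot's centre. The black motor's round top, 66 mm wide, is just below the fin.
- pump_foot (a point): Centre of the pump's underside, z up, x towards the end with the two holes. The steel foot plate, 120 (x) x 100 (y) x 8 mm, stands on four 8 mm tall corner feet, so its underside is 8 mm above what it stands on; 78 mm clear between the front feet. Two 13 mm through holes for the pegs at x = +42, y = +/-32 mm.
- pump_lip (a point): Middle of the lower front edge of the pump's foot plate, the edge without holes: 60 mm behind (-x of) the foot's centre and 8 mm above the underside. With the pump seated it is 8 mm above the cradle plate; its rise above that is how far the front edge has lifted.
- pump_rear (a point): Middle of the pump's rear edge (the end with the holes) at the level of the underside, 60 mm ahead (+x) of the foot's centre.
- wedge_grip (a point): Centre of the upright grip block of the loose blue wedge: block 35 mm along x, 28 mm wide (y), 46 mm tall; this point is 23 mm above the flat underside. x points to the thin tip. Ahead of the block is the tapered tongue, 90 mm long, 28 mm wide, 17.5 mm thick at the block, 3 mm at the tip (1 mm of rise per 6.2 mm of length).
- wedge_tip (a point): Middle of the wedge's thin tip, on the underside: 107.5 mm ahead (+x) of the grip block's centre. With the wedge flat on the cradle, the tongue meets the seated pump's front edge when the tip is about 31 mm past that edge.
- pump: The whole pump, about 0.7 kg; origin and axes as point pump_foot. The red body under the motor is 72 mm wide, with brass-ended pipe stubs reaching 62 mm to either side (y), 34 mm up.
- wedge: The whole wedge, 90 g, 125 x 28 x 46 mm; origin on its underside, 37.5 mm ahead (+x) of the grip block's centre, 70 mm behind the tip.
- cradle: The cradle (fixed): origin under the centre of its plate, 50 mm behind (-x of) the seat point and 12 mm below it, same axes.
- dish: White ceramic dish of brass bleed keys, 112 mm across, 32 mm tall, origin under its centre. To be left alone.
There are look-alikes about, which are no part of the job. Of the things shaped like the wedge, the blue one is meant.

How it is judged:
On the way, in this order (a step that is already met when the one before it is completed fails the run):
1. the pump sits fully down on the cradle over both pegs and is let go (horizontal distance between pump_foot and cradle_seat below 0.006 m and angle between the x axis of pump and the x axis of cradle, either way round below 0.08 rad and z of pump_rear in the frame of cradle_seat below 0.003 m and x of pump_rear in the frame of cradle_seat above 0 m and z of pump_lip in the frame of cradle_seat below 0.009 m and angle between pump's own z axis and vertical below 0.02 rad and contact force between each of the fingers, the arm and pump below 0.2 N), for 0.2 s.
2. the gripped wedge begins to lift the pump's front edge (contact force between the fingers and wedge above 2 N and contact force between wedge and pump above 0.5 N and z of pump_lip in the frame of cradle_seat above 0.0092 m and x of wedge_tip in the frame of pump_lip above 0.015 m and angle between the x axis of wedge and the x axis of cradle, either way round below 0.3 rad and angle between wedge's own z axis and vertical below 0.12 rad and contact force between each of the fingers, the arm and pump below 0.2 N), for 0.1 s.
At the end, for the whole second after the job is handed in: Fingers grip the flat wedge (>2 N), tip >15 mm in under the pump's front edge and carrying it (>0.5 N); edge 1.5 to 6.5 mm up, rear within 3 mm of the cradle, foot within 6 mm and 0.08 rad of the seat, wedge within 0.3 rad of the cradle, all at rest, arm clear of the pump (contact force between the fingers and wedge above 2 N and contact force between wedge and pump above 0.5 N and z of pump_lip in the frame of cradle_seat between 0.0095 and 0.0145 m and horizontal distance between pump_foot and cradle_seat below 0.006 m and angle between the x axis of pump and the x axis of cradle, either way round below 0.08 rad and z of pump_rear in the frame of cradle_seat below 0.003 m and x of pump_rear in the frame of cradle_seat above 0 m and x of wedge_tip in the frame of pump_lip above 0.015 m and angle between the x axis of wedge and the x axis of cradle, either way round below 0.3 rad and angle between wedge's own z axis and vertical below 0.12 rad and contact force between each of the fingers, the arm and pump below 0.2 N and linear speed of each of pump, wedge below 0.02 m/s); the arm keeps its last pose, push and grip.
It fails at once if the pump is dropped onto the cradle (faster than 0.35 m/s close above the seat) (horizontal distance between pump_foot and cradle_seat below 0.03 m and z of pump_foot in the frame of cradle_seat below 0.03 m and linear speed of pump above 0.35 m/s).
It fails at once if the pump is tipped over (angle between pump's own z axis and vertical above 0.7 rad).
It fails at once if the dish of bleed keys is moved more than 30 mm (distance of dish from where it was at the start of the episode above 0.03 m).
It also fails if it takes over 58 s, if anything falls off the work surface, if the arm or the gripper's body presses on something with over 40 N, if the wrist force passes 120 N, or if a joint passes its speed limit or range.

## Robot

A 6-joint arm with a two-finger parallel gripper is mounted at the origin on the work surface. World frame = base frame: x ahead of the robot, y to its left, z up, the work surface at z = 0. Lengths are in m, angles in rad, forces in N, time in s.
With the tool pointing down it reaches from about 0.375 to 0.975 m from the base axis. Payload 3.8 kg.
Tool frame: the origin (TCP) lies midway between the tips of the shut fingers; the grasp point (between the pads) lies 19 mm behind it; z points along the fingers, y is the line along which they close (so a half turn about z gives the same grasp; the last joint's range is limited). The gripper opens to 85 mm and grips with 20 to 120 N. Pads are 22 mm wide; open, the fingers measure 114 mm over their backs; the gripper's body (76 mm by 85 mm) begins 54 mm behind the grasp point. The pads swing forward as they close: fully open they stand 13 mm farther back than shut.
Start: joints at [1.241, 0.264, 1.604, -0, 1.274, -0.037], TCP at [0.195, 0.646, 0.231] pointing down, gripper open.
Joint ranges: [-2.63, 2.63], [-0.94, 2.18], [0.31, 2.57], [-1.31, 4.45], [0, 2.66], [-2.55, 2.55]. Speed limits (rad/s): [2.57, 2.57, 3.14, 3.14, 3.14, 3.14].

## Interface

Orientations are given as a rotation vector (axis times angle).
In Python, from rig import env gives the robot as it stands.
- The arm moves only by the shell command python3 -m pendant 'ROWS' [FORCE]. ROWS is JSON, one flat list of numbers, 7 for each row, row after row: the shift along the tool's x, y, z normalised to -1 to 1, where 1 is 20 mm, then the turn, a rotation vector about the tool's x, y, z normalised to -1 to 1, where 1 is 0.1 rad, then the opening, from 0 (shut) to 1 (fully open). In form: [x, y, z, wx, wy, wz, claw, x, y, z, wx, wy, wz, claw, ...]. A call has 1 to 8 rows; each row shifts and turns the commanded pose from where the row before left it, along the tool's axes as they then stand; what a row does not reach is not made up. A row lasts 1/12 s, in which the tool goes at most 41.7 mm and 7.16 degrees, less where a joint would pass 70% of its speed; a pose out of reach is approached as far as the arm can. A call with a number of a shift or a turn outside -1 to 1 is refused whole. A call with a gripper value outside its range is refused whole. The fingers move at their own pace and stop on an object; FORCE is the grip in N (left out, the last holds). Time passes only in rows, so rows that do not move let the fingers close. It gives the time, the measured TCP pose, the force, the opening and the grip force at its end, in the units of the state.
- env.read_state(): the state, without advancing time (a new reading comes with each control period).
- env.snapshot(name): name is "scene" or "top" or "wrist"; returns a dict with "color" (400x640x3 uint8, red, green, blue), "fov_y" (degrees; the focal length in pixels is half the picture's height over the tangent of half this angle, whatever the lens; pixels are square), "cx", "cy" (the principal point, pixels), "view" (4x4, takes a point from world to camera coordinates); the wrist camera has in their place "T_tool_cam" (4x4, takes a point from camera to tool coordinates, whose origin is the TCP and whose axes are the flange's). Camera axes: x right, y down, z forward; pixel columns grow to the right and rows downward; lengths in m; the calibration is good to about 2 mm. The wrist camera is an equidistant fisheye: a pixel r from the principal point sees the ray r / f radians off the axis. A picture is of the moment at which its call begins: read the wrist's pose just before it. There is no depth.
- env.hand_in(): hands the job in; it is judged then, once.
The state is a dict: "t": time; "q": joint angles; "joint_velocities": joint speeds; "effort": joint torques, N m; "eef_pos": TCP position; "tcp_rot": TCP orientation; "ft_force": force on the tool from outside, world axes, zero at the start; "wrist_torque": the same for the moment, N m; "width": finger opening in m; "grip_force": force on a finger pad.
Only numpy, scipy, OpenCV 4.12 (cv2) and the standard library are available. Lean on these libraries where they do the work, as an engineer would, in place of code of your own. Each camera call takes 0.05 s, during which the arm holds its last target. There are 200 camera calls.

## Working session

There is one attempt and no reset: what is moved stays moved. The work goes in short steps, Python scripts to look and compute and a shell command to move; the robot and the scene stay as the last step left them, time stands still between calls to the robot, and variables do not carry over. Pictures are saved under pics/ and viewed, at most 10 in all, crops included, and the job is handed in when it is done.

```bash
mkdir -p pics; python3 - <<'E'
from rig import env
import cv2,json
import numpy as np
s=env.read_state();print({k:np.round(v,3).tolist() for k,v in s.items()})
for n in ("scene","top"):
    d=env.snapshot(n);cv2.imwrite(f"pics/{n}0.png",d["color"][:,:,::-1]);print(n,d["fov_y"],d["cx"],d["cy"],np.round(d["view"],4).tolist())
E
```

```text
{'t': 0.0, 'q': [1.241, 0.265, 1.605, 0.0, 1.274, -0.037], 'joint_velocities': [-0.001, -0.001, -0.002, 0.0, -0.002, 0.0], 'effort': [0.003, -51.513, -36.732, 0.0, 0.013, -0.0], 'eef_pos': [0.195, 0.646, 0.23], 'tcp_rot': [-0.458, -3.108, 0.003], 'ft_force': [-0.935, -0.018, 0.209], 'wrist_torque': [0.014, 0.011, -0.001], 'grip_force': 0.0, 'width': 0.085}
scene 49.191762798910815 326.9330380309916 193.8209454427794 [[0.3896, 0.921, 0.0009, -0.2176], [0.7689, -0.3247, -0.5508, -0.3061], [-0.507, 0.2153, -0.8346, 1.5305], [0.0, 0.0, 0.0, 1.0]]
top 48.77223093910598 319.338344428792 191.86003904316746 [[0.0255, -0.9994, 0.0226, 0.0145], [-0.9885, -0.0286, -0.1483, 0.496], [0.1489, -0.0186, -0.9887, 1.3613], [0.0, 0.0, 0.0, 1.0]]
```

View pics/scene0.png

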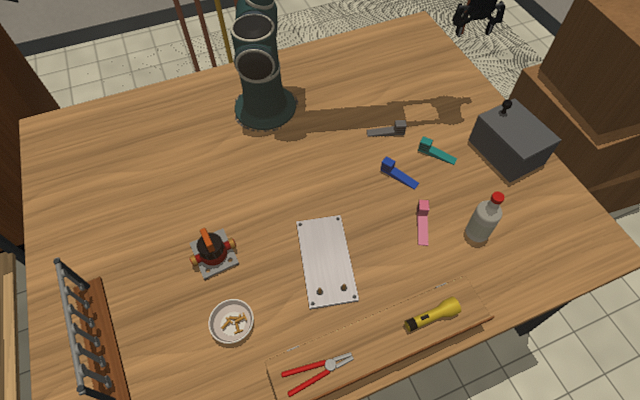

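View pics/top0.png

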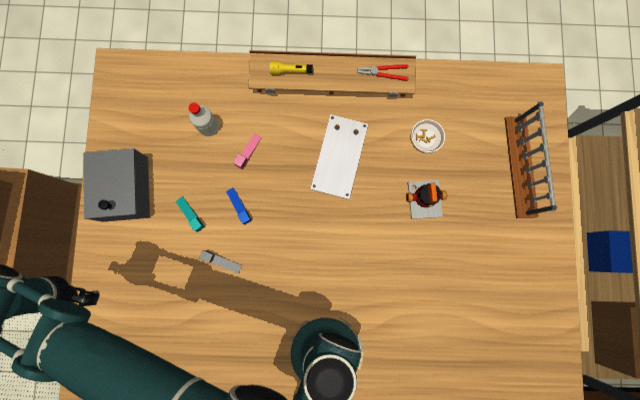

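```bash
cat > h.py <<'E'
import numpy as np,cv2
from rig import env
def ray(d,uv):
    f=d["color"].shape[0]/2/np.tan(np.radians(d["fov_y"])/2);V=np.array(d["view"]);R,t=V[:3,:3],V[:3,3]
    return -R.T@t, R.T@np.array([(uv[0]-d["cx"])/f,(uv[1]-d["cy"])/f,1])
def onz(d,uv,z):
    c,r=ray(d,uv);return c+r*(z-c[2])/r[2]
def proj(d,p):
    f=d["color"].shape[0]/2/np.tan(np.radians(d["fov_y"])/2);V=np.array(d["view"]);q=V[:3,:3]@p+V[:3,3]
    return f*q[0]/q[2]+d["cx"],f*q[1]/q[2]+d["cy"]
E
python3 - <<'E'
from h import *
s=env.snapshot("scene")["color"];t=env.snapshot("top")["color"]
def c(im,x,y,w,h,W,H): return cv2.resize(im[y:y+h,x:x+w],(W,H),interpolation=cv2.INTER_CUBIC)
m=np.vstack([np.hstack([c(t,395,170,60,60,300,300),c(t,305,110,65,100,195,300),c(t,220,180,50,50,300,300)]),
 np.hstack([c(s,180,220,60,60,300,300),c(s,295,210,65,100,195,300),c(s,375,150,50,50,300,300)])])
cv2.imwrite("pics/m.png",m[:,:,::-1])
E
```

```text
(no output)
```

View pics/m.png

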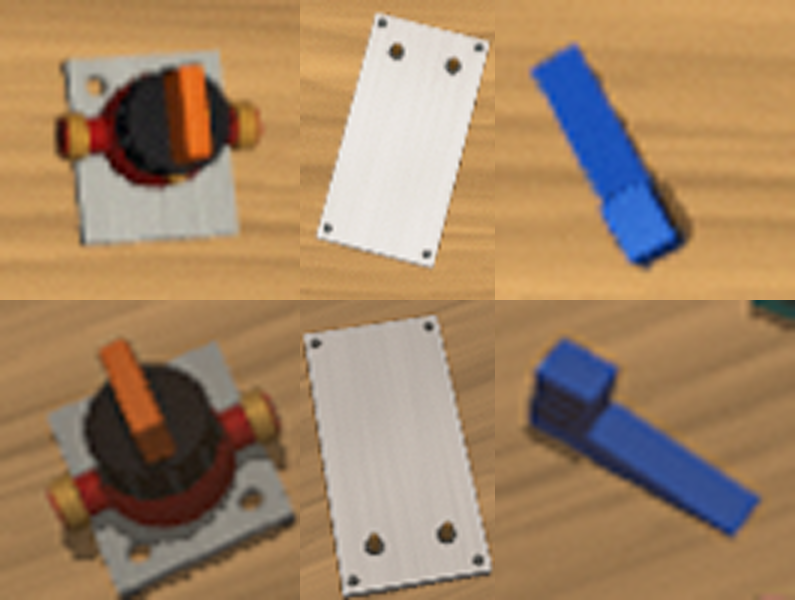

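```bash
python3 - <<'E'
from h import *
D={n:env.snapshot(n) for n in("top","scene")}
C={"top":dict(foot=[(408,182.4),(439,180.4),(442.6,217),(411.6,218.6)],cr=[(330.7,114.7),(367.7,123.3),(349.3,198.7),(311,189)],tip=[(229.75,189.6)],blk=[(244.8,217)],fin=[(434,187)],dish=[(428,136)]),
"scene":dict(foot=[(239,263.4),(204.4,279.4),(190,242),(223,229)],cr=[(358.3,300),(310,308.3),(296.7,221),(340.7,215.7)],tip=[(417.1,186.2)],blk=[(388.7,163)],dish=[(231,322)])}
Z=dict(foot=.016,cr=.012,tip=.003,blk=.046,fin=.122,dish=.02)
for n in C:
  for k,v in C[n].items():
    P=np.array([onz(D[n],u,Z[k]) for u in v])[:,:2]
    print(n,k,P.mean(0).round(4), end=' ')
    if len(P)==4:
      a=(P[0]+P[1]-P[2]-P[3])/2;b=(P[0]+P[3]-P[1]-P[2])/2;print("len",np.linalg.norm(a).round(4),np.linalg.norm(b).round(4),"yaw",np.arctan2(a[1],a[0]).round(3),np.arctan2(-b[0],b[1]).round(3),end='')
    print()
E
```

```text
top foot [ 0.4836 -0.3149] len 0.1186 0.101 yaw 0.088 0.087
top cr [ 0.6199 -0.0364] len 0.2589 0.1266 yaw -0.225 -0.213
top tip [0.4996 0.3172] 
top blk [0.4083 0.2578] 
top fin [ 0.5073 -0.3136] 
top dish [ 0.694  -0.3249] 
scene foot [ 0.4908 -0.3085] len 0.1227 0.0971 yaw 0.086 0.067
scene cr [ 0.625  -0.0307] len 0.2591 0.1277 yaw -0.235 -0.244
scene tip [0.5062 0.3226] 
scene blk [0.4199 0.2637] 
scene dish [ 0.6951 -0.3183]
```

```bash
python3 -m pendant '[0,0,0,0,0,-0.95,1,0,0,0,0,0,-0.95,1,0,0,0,0,0,-0.95,1,0,0,0,0,0,-0.95,1,-0.437,-0.867,0,0,0,0,1,-0.437,-0.867,0,0,0,0,1,-0.437,-0.867,0,0,0,0,1,-0.437,-0.867,0,0,0,0,1]' 30
for i in 1 2 3; do python3 -m pendant '[-0.437,-0.867,0,0,0,0,1,-0.437,-0.867,0,0,0,0,1,-0.437,-0.867,0,0,0,0,1,-0.437,-0.867,0,0,0,0,1,-0.437,-0.867,0,0,0,0,1,-0.437,-0.867,0,0,0,0,1,-0.437,-0.867,0,0,0,0,1,-0.437,-0.867,0,0,0,0,1]'; done
for i in 1 2 3; do python3 -m pendant '[0.092,-0.956,0,0,0,0,1,0.092,-0.956,0,0,0,0,1,0.092,-0.956,0,0,0,0,1,0.092,-0.956,0,0,0,0,1,0.092,-0.956,0,0,0,0,1,0.092,-0.956,0,0,0,0,1,0.092,-0.956,0,0,0,0,1,0.092,-0.956,0,0,0,0,1]'; done
python3 -m pendant '[0,0,0,0,0,0,1,0,0,0,0,0,0,1]'
cat > w.py <<'E'
from h import *
from scipy.spatial.transform import Rotation as Ro
import sys
s=env.read_state();d=env.snapshot("wrist")
R=Ro.from_rotvec(s["tcp_rot"]).as_matrix();p=np.array(s["eef_pos"]);T=np.array(d["T_tool_cam"])
np.savez(sys.argv[1]+".npz",R=R,p=p,T=T,fov=d["fov_y"],cx=d["cx"],cy=d["cy"],color=d["color"])
cv2.imwrite("pics/%s.png"%sys.argv[1],d["color"][:,:,::-1])
print(p.round(4),R[:,1].round(4),R[:,2].round(4),"q",np.round(s["q"],2),"f",np.round(s["ft_force"],2),s["t"])
E
cat >> h.py <<'E'
class W:
    def __init__(o,n):
        o.__dict__.update(np.load(n+".npz"));o.f=200/np.tan(np.radians(float(o.fov))/2)
    def onz(o,uv,z):
        a=np.array([uv[0]-o.cx,uv[1]-o.cy]);r=np.hypot(*a);th=r/o.f
        d=np.r_[a/max(r,1e-9)*np.sin(th),np.cos(th)]
        d=o.R@(o.T[:3,:3]@d);c=o.p+o.R@o.T[:3,3];return c+d*(z-c[2])/d[2]
E
python3 w.py w1
```

```text
t: 0.97
eef_pos: [0.2359, 0.5795, 0.2311]
tcp_rot: [0.138, -3.139, 0.0]
ft_force: [0.0, 0.9, 0.7]
width: 0.0854
grip_force: 0.0
t: 1.63
eef_pos: [0.3178, 0.4472, 0.2313]
tcp_rot: [-0.137, 3.138, 0.0]
ft_force: [-0.3, -0.2, 0.1]
width: 0.0858
grip_force: 0.0
t: 2.3
eef_pos: [0.3995, 0.3152, 0.2314]
tcp_rot: [-0.137, 3.138, 0.0]
ft_force: [0.8, -0.9, -0.5]
width: 0.0851
grip_force: 0.0
t: 2.97
eef_pos: [0.4813, 0.183, 0.2314]
tcp_rot: [-0.137, 3.138, 0.0]
ft_force: [-0.3, -0.4, -0.6]
width: 0.0853
grip_force: 0.0
t: 3.63
eef_pos: [0.4794, 0.0293, 0.2314]
tcp_rot: [-0.137, 3.138, -0.0]
ft_force: [0.4, -0.2, -0.2]
width: 0.0857
grip_force: 0.0
t: 4.3
eef_pos: [0.4781, -0.1244, 0.2314]
tcp_rot: [-0.137, 3.138, -0.0]
ft_force: [-0.6, 0.6, 0.3]
width: 0.0853
grip_force: 0.0
t: 4.97
eef_pos: [0.4767, -0.278, 0.2314]
tcp_rot: [-0.137, 3.138, -0.0]
ft_force: [0.4, -0.6, 0.6]
width: 0.0854
grip_force: 0.0
t: 5.13
eef_pos: [0.4767, -0.2776, 0.2311]
tcp_rot: [0.134, -3.139, -0.001]
ft_force: [-0.3, 1.0, -0.9]
width: 0.0855
grip_force: 0.0
[ 0.4767 -0.2776  0.2311] [-8.520e-02  9.964e-01  5.000e-04] [-2.e-04  5.e-04 -1.e+00] q [-0.57  0.03  1.87  0.    1.24 -2.23] f [-0.25  0.95 -0.93] 5.1333
```

View pics/w1.png

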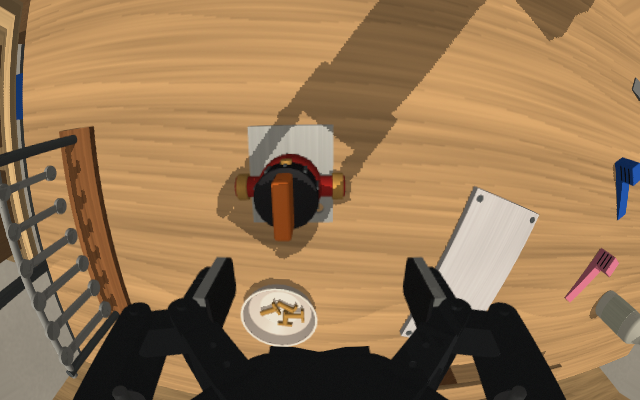

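```bash
python3 - <<'E'
from h import *
w=W("w1")
a=w.onz((248,126.5),.016);b=w.onz((333,125.5),.016);print("front corners",a[:2].round(4),b[:2].round(4),np.linalg.norm(a-b))
e=b-a;yaw=np.arctan2(-e[0],e[1]);m=(a+b)/2;X=np.array([np.cos(yaw),np.sin(yaw)]);print("yaw",yaw,"foot",(m[:2]+.06*X).round(4),"grip",(m[:2]+.068*X).round(4))
for uv in[(273,178),(291,178),(273,240),(293,240)]:print(uv,w.onz(uv,.122)[:2].round(4))
for uv in[(478,187),(538,213),(400,335)]:print(uv,w.onz(uv,.012)[:2].round(4))
c=cv2.resize(w.color[110:260,220:360][:,:,::-1],None,fx=4,fy=4,interpolation=cv2.INTER_CUBIC);cv2.imwrite("pics/c1.png",c)
E
```

```text
front corners [ 0.4321 -0.3666] [ 0.424  -0.2678] 0.09916833895839969
yaw 0.08182167612049462 foot [ 0.4878 -0.3123] grip [ 0.4958 -0.3117]
(273, 178) [ 0.4639 -0.3195]
(291, 178) [ 0.4627 -0.3042]
(273, 240) [ 0.5219 -0.3175]
(293, 240) [ 0.5202 -0.2993]
(478, 187) [ 0.4804 -0.0664]
(538, 213) [0.509  0.0562]
(400, 335) [ 0.7332 -0.1271]
```

View pics/c1.png

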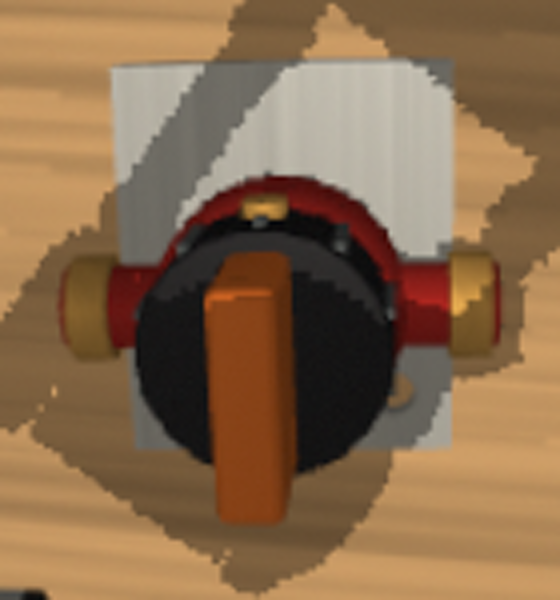

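```bash
python3 -m pendant '[-0.4,-0.87,0,0,0,0,1,-0.4,-0.87,0,0,0,0,1,0,0,0.99,0,0,0,1,0,0,0.99,0,0,0,1,0,0,0.99,0,0,0,1,0,0,0.99,0,0,0,1,0,0,0.99,0,0,0,1]'
python3 -m pendant '[0,0,0.99,0,0,0,1,0,0,0.99,0,0,0,1,0,0,0,0,0,0,1]'
python3 -m pendant '[0,0,0,0,0,0,0,0,0,0,0,0,0,0,0,0,0,0,0,0,0,0,0,0,0,0,0,0,0,0,0,0,0,0,0,0,0,0,0,0,0,0,0,0,0,0,0,0,0]' 70
```

```text
t: 5.77
eef_pos: [0.496, -0.309, 0.1315]
tcp_rot: [-0.139, 3.138, 0.001]
ft_force: [-0.3, 0.3, -0.4]
width: 0.0853
grip_force: 0.0
t: 6.02
eef_pos: [0.493, -0.307, 0.0882]
tcp_rot: [0.138, -3.132, -0.008]
ft_force: [-1.8, 0.1, -0.4]
width: 0.0855
grip_force: 0.0
t: 6.6
eef_pos: [0.4964, -0.3104, 0.0938]
tcp_rot: [-0.136, 3.137, -0.0]
ft_force: [-0.7, 2.7, 4.1]
width: 0.015
grip_force: 71.6
```

```bash
python3 -m pendant '[0,0,-0.5,0,0,0,0,0,0,-0.75,0,0,0,0,0,0,-0.75,0,0,0,0,0,0,-0.75,0,0,0,0,0,0,-0.5,0,0,0,0,-0.3,0.36,0,0,0,0,0]'
for i in 1 2; do python3 -m pendant '[-0.638,0.773,0,0,0,0,0,-0.638,0.773,0,0,0,0,0,-0.638,0.773,0,0,0,0,0,-0.638,0.773,0,0,0,0,0,-0.638,0.773,0,0,0,0,0,-0.638,0.773,0,0,0,0,0,-0.638,0.773,0,0,0,0,0]';done
python3 -m pendant '[-0.638,0.773,0,0,0,0,0,-0.35,0.42,0,0,0,0,0,0,0,0,0,0,0.785,0,0,0,0,0,0,0.785,0,0,0,0,0,0,0.785,0,0,0,0,0,0,0.785,0,0,0,0,0,0,0,0,0,0,0,0,0,0,0]'
python3 w.py w2
python3 - <<'E'
from h import *
w=W("w2").color;s=env.snapshot("scene")["color"]
c=lambda im,x,y,ww,h,W,H:cv2.resize(im[y:y+h,x:x+ww],(W,H),interpolation=cv2.INTER_CUBIC)
cv2.imwrite("pics/c2.png",np.hstack([c(w,200,60,180,200,480,533),c(s,280,200,96,160,320,533)])[:,:,::-1])
E
```

```text
t: 7.1
eef_pos: [0.5015, -0.3044, 0.1599]
tcp_rot: [-0.135, 3.137, -0.005]
ft_force: [1.5, -1.9, -5.4]
width: 0.0151
grip_force: 70.3
t: 7.68
eef_pos: [0.5803, -0.1852, 0.1558]
tcp_rot: [0.137, -3.136, -0.002]
ft_force: [0.6, 0.0, -5.7]
width: 0.0151
grip_force: 70.2
t: 8.27
eef_pos: [0.6597, -0.0697, 0.1556]
tcp_rot: [0.137, -3.135, -0.001]
ft_force: [-0.4, -0.9, -5.8]
width: 0.0148
grip_force: 70.2
t: 8.93
eef_pos: [0.6771, -0.0458, 0.1565]
tcp_rot: [-0.352, -3.12, 0.0]
ft_force: [-0.4, 0.2, -6.4]
width: 0.0149
grip_force: 70.2
[ 0.6771 -0.0458  0.1565] [ 2.227e-01  9.749e-01 -4.000e-04] [-2.e-03  1.e-04 -1.e+00] q [-0.1   0.32  1.67 -0.    1.15 -1.45] f [-0.43  0.22 -6.39] 8.9333
```

View pics/c2.png

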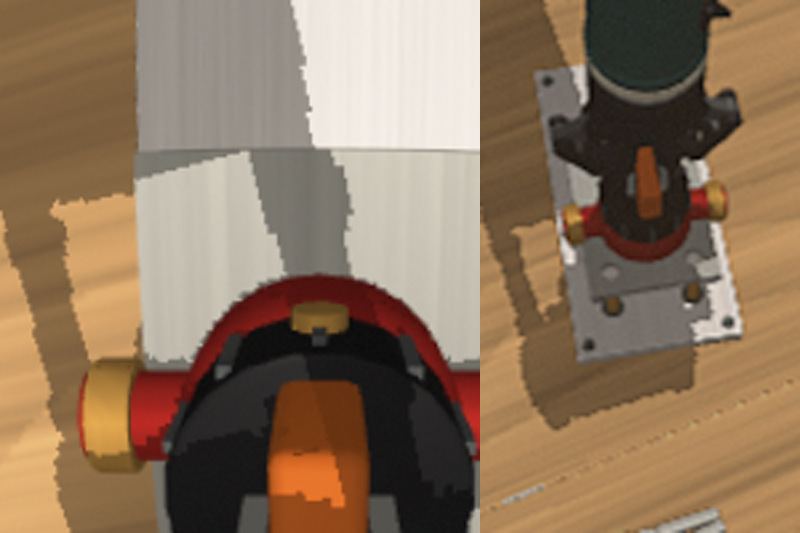

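```bash
python3 -m pendant '[0,0,0.5,0,0,0,0,0,0,0.5,0,0,0,0,0,0,0,0,0,0,0,0,0,0,0,0,0,0]'
python3 w.py w3
python3 - <<'E'
from h import *
w=W("w3").color;s=env.snapshot("scene")["color"]
c=lambda im,x,y,ww,h,W,H:cv2.resize(im[y:y+h,x:x+ww],(W,H),interpolation=cv2.INTER_CUBIC)
cv2.imwrite("pics/c3.png",np.hstack([c(w,220,0,200,280,400,560),c(s,305,270,60,84,400,560)])[:,:,::-1])
E
```

```text
t: 9.37
eef_pos: [0.6762, -0.0459, 0.1353]
tcp_rot: [-0.355, -3.117, 0.0]
ft_force: [-0.3, -0.3, -6.3]
width: 0.0147
grip_force: 70.0
[ 0.6762 -0.0459  0.1353] [ 2.246e-01  9.744e-01 -5.000e-04] [-4.2e-03  4.0e-04 -1.0e+00] q [-0.1   0.34  1.69 -0.    1.12 -1.45] f [-0.35 -0.26 -6.26] 9.3667
```

View pics/c3.png

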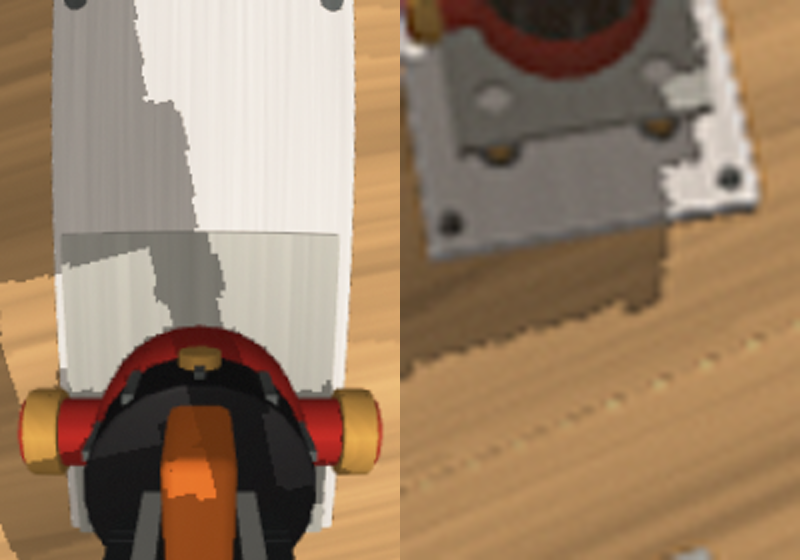

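```bash
python3 - <<'E'
from h import *
w=W("w3");d=env.snapshot("scene")
a=-.2265;R=np.array([[np.cos(a),np.sin(a)],[-np.sin(a),np.cos(a)]]) # world->cradle
g=lambda u:(220+u[0]/2,u[1]/2); h=lambda u:(305+(u[0]-400)/6.667,270+u[1]/6.667)
tcp=w.p[:2]
rel=lambda P:(R@(P[:2]-tcp)*1000).round(1)
zp=w.p[2]-.0938+.016
print("W foot front",[rel(w.onz(g(u),zp)) for u in[(62,235),(338,235)]])
print("W cradle edge",[rel(w.onz(g(u),.012)) for u in[(54,100),(354,100),(55,235),(348,235)]],"bolts",[rel(w.onz(g(u),.012)) for u in[(75,3),(332,3)]])
print("S holes",[rel(onz(d,h(u),zp)) for u in[(493,97),(660,72)]], "bottom of hole",[rel(onz(d,h(u),zp-.008)) for u in[(493,97),(660,72)]])
print("S corners",[rel(onz(d,h(u),.012)) for u in[(430,252),(760,200)]],"bolts",[rel(onz(d,h(u),.012)) for u in[(451,223),(730,179)]],"pegs",[rel(onz(d,h(u),.03)) for u in[(501,152),(660,125)]])
E
```

```text
W foot front [array([-69.3, -50.2]), array([-69.3,  48.9])]
W cradle edge [array([-126.9,  -63. ]), array([-127.2,   65.4]), array([-67.3, -63.5]), array([-67.3,  63.6])] bolts [array([-171.5,  -54.3]), array([-171.8,   56.2])]
S holes [array([ 34.9, -30.4]), array([36. , 34.1])] bottom of hole [array([ 31.8, -30. ]), array([32.8, 35. ])]
S corners [array([ 74.8, -62.2]), array([76.5, 67.3])] bolts [array([ 64.8, -52.5]), array([66.2, 57.5])] pegs [array([ 46.6, -29.6]), array([46.5, 33. ])]
```

```bash
python3 -m pendant '[-0.225,0.05,0,0,0,0,0,0,0,0,0,0,0,0,0,0,0.15,0,0,0,0,0,0,0.15,0,0,0,0,0,0,0,0,0,0,0]'
python3 -m pendant '[0,0,0.1,0,0,0,0,0,0,0.1,0,0,0,0,0,0,0,0,0,0,0]'
python3 - <<'E'
from h import *
d=env.snapshot("scene");np.savez("s4.npz",c=d["color"]);s=d["color"]
c=lambda im,x,y,ww,h,W,H:cv2.resize(im[y:y+h,x:x+ww],(W,H),interpolation=cv2.INTER_CUBIC)
cv2.imwrite("pics/c4.png",c(s,305,265,60,45,800,600)[:,:,::-1])
E
```

```text
t: 9.93
eef_pos: [0.6819, -0.046, 0.1307]
tcp_rot: [-0.355, -3.12, 0.0]
ft_force: [-0.1, -0.2, -5.9]
width: 0.0147
grip_force: 70.2
t: 10.18
eef_pos: [0.6821, -0.046, 0.127]
tcp_rot: [-0.355, -3.12, 0.0]
ft_force: [0.3, 0.1, -6.4]
width: 0.015
grip_force: 70.2
```

View pics/c4.png

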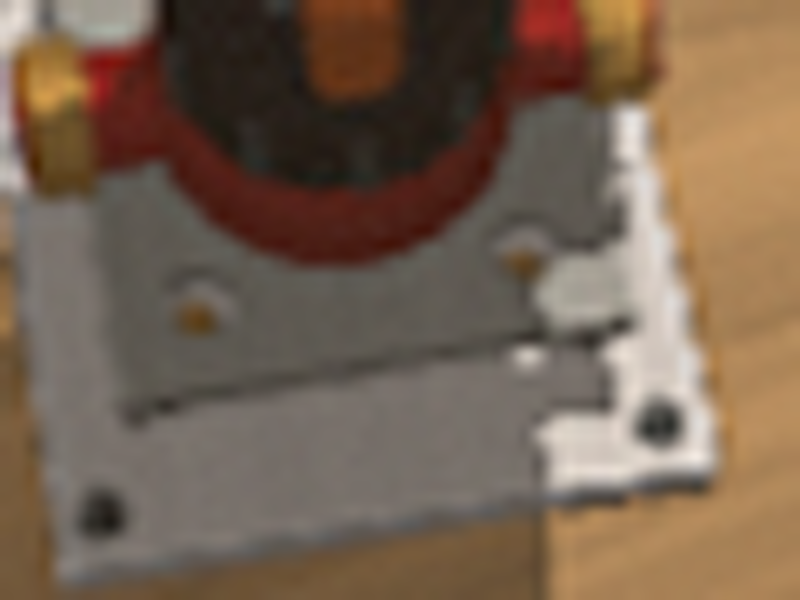

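```bash
python3 -m pendant '[0.125,-0.05,0,0,0,0,0,0,0,0.1,0,0,0,0,0,0,0,0,0,0,0,0,0,0,0,0,0,0]'
for i in 1 2 3; do python3 -m pendant '[0,0,0.05,0,0,0,0,0,0,0.05,0,0,0,0,0,0,0,0,0,0,0]' | egrep 'pos|ft|rot'; done
```

```text
t: 10.57
eef_pos: [0.6797, -0.0464, 0.1256]
tcp_rot: [-0.356, -3.121, -0.0]
ft_force: [-0.7, 0.6, -5.5]
width: 0.0145
grip_force: 70.2
eef_pos: [0.6798, -0.0464, 0.1234]
tcp_rot: [-0.355, -3.121, 0.0]
ft_force: [0.4, -0.8, -6.5]
eef_pos: [0.6797, -0.0464, 0.1214]
tcp_rot: [-0.355, -3.121, 0.0]
ft_force: [-0.6, -0.5, -5.8]
eef_pos: [0.6797, -0.0464, 0.1194]
tcp_rot: [-0.355, -3.121, 0.0]
ft_force: [0.1, 1.0, -6.3]
```

```bash
for i in 1 2 3; do python3 -m pendant '[0,0,0.075,0,0,0,0,0,0,0.075,0,0,0,0,0,0,0,0,0,0,0]' | egrep 'pos|ft|rot'; done
```

```text
eef_pos: [0.6796, -0.0464, 0.1162]
tcp_rot: [-0.355, -3.121, 0.0]
ft_force: [-0.6, 1.1, -6.2]
eef_pos: [0.6796, -0.0464, 0.1132]
tcp_rot: [-0.355, -3.121, 0.0]
ft_force: [-0.0, -0.2, -6.3]
eef_pos: [0.6796, -0.0464, 0.1102]
tcp_rot: [-0.355, -3.121, 0.0]
ft_force: [-0.0, 0.2, -5.8]
```

```bash
for i in 1 2 3 4; do python3 -m pendant '[0,0,0.03,0,0,0,0,0,0,0.03,0,0,0,0,0,0,0,0,0,0,0]' | egrep 'pos|ft|rot'; done
```

```text
eef_pos: [0.6798, -0.0464, 0.1094]
tcp_rot: [-0.355, -3.121, 0.0]
ft_force: [-0.1, -0.8, -6.0]
eef_pos: [0.6798, -0.0464, 0.1082]
tcp_rot: [-0.355, -3.121, 0.0]
ft_force: [-0.3, -0.2, -6.0]
eef_pos: [0.6798, -0.0464, 0.1069]
tcp_rot: [-0.355, -3.121, 0.0]
ft_force: [0.4, 1.0, -5.5]
eef_pos: [0.6799, -0.0464, 0.106]
tcp_rot: [0.355, 3.121, -0.0]
ft_force: [-0.5, 0.5, -5.3]
```

```bash
for i in 1 2 3; do python3 -m pendant '[0,0,0.03,0,0,0,0,0,0,0.03,0,0,0,0,0,0,0,0,0,0,0]' | egrep 'pos|ft|rot'; done
```

```text
eef_pos: [0.6801, -0.0462, 0.1058]
tcp_rot: [0.356, 3.121, 0.0]
ft_force: [-3.1, 1.4, 1.3]
eef_pos: [0.6803, -0.0461, 0.1057]
tcp_rot: [0.355, 3.12, 0.001]
ft_force: [-5.7, 2.5, 8.1]
eef_pos: [0.6804, -0.0461, 0.1057]
tcp_rot: [0.355, 3.12, 0.001]
ft_force: [-7.6, 3.8, 12.4]
```

```bash
python3 -m pendant '[0,0,-0.09,0,0,0,0,0,0,0,0,0,0,0.3,0,0,0,0,0,0,1,0,0,0,0,0,0,1,0,0,0,0,0,0,1,0,0,0,0,0,0,1]'
python3 -m pendant '[0,0,-0.4,0,0,0,1,0,0,-0.9,0,0,0,1,0,0,-1,0,0,0,1,0,0,-1,0,0,0,1,0,0,-1,0,0,0,1,0,0,-1,0,0,0,1]'
python3 - <<'E'
from h import *
for n in ("scene","top"):
    np.savez("seat_"+n+".npz",c=env.snapshot(n)["color"])
E
python3 -m pendant '[0.82,0.598,0,0,0,0,1,0.82,0.598,0,0,0,0,1,0.82,0.598,0,0,0,0,1,0.82,0.598,0,0,0,0,1,0.82,0.598,0,0,0,0,1,0.82,0.598,0,0,0,0,1,0.82,0.598,0,0,0,0,1,0.82,0.598,0,0,0,0,1]'
python3 -m pendant '[0.82,0.598,0,0,0,0,1,0.82,0.598,0,0,0,0,1,0.82,0.598,0,0,0,0,1,0.82,0.598,0,0,0,0,1,0.82,0.598,0,0,0,0,1,0.82,0.598,0,0,0,0,1,0.82,0.598,0,0,0,0,1,0.82,0.598,0,0,0,0,1]'
python3 -m pendant '[0.82,0.598,0,0,0,0,1,0.82,0.598,0,0,0,0,1,0.82,0.598,0,0,0,0,1,0,0,0,0,0,-0.9,1,0,0,0,0,0,-0.9,1,0,0,0,0,0,-0.9,1,0,0,0,0,0,-0.9,1,0,0,0,0,0,-0.9,1]'
python3 -m pendant '[0,0,0,0,0,-0.9,1,0,0,0,0,0,-0.9,1,0,0,0,0,0,-0.9,1,0,0,0,0,0,-0.9,1,0,0,0,0,0,0,1,0,0,0,0,0,0,1]'
python3 w.py w5
python3 - <<'E'
from h import *
s=np.load("seat_scene.npz")["c"];t=np.load("seat_top.npz")["c"]
w=W("w5").color
c=lambda im,x,y,ww,h,W,H:cv2.resize(im[y:y+h,x:x+ww],(W,H),interpolation=cv2.INTER_CUBIC)
cv2.imwrite("pics/c5.png",np.hstack([c(w,160,0,320,400,480,600),np.vstack([c(s,295,210,70,105,200,300),c(t,305,110,67,100,200,300)])])[:,:,::-1])
E
```

```text
t: 14.32
eef_pos: [0.6801, -0.0466, 0.1039]
tcp_rot: [0.356, 3.121, -0.0]
ft_force: [-0.3, -0.0, 0.5]
width: 0.0729
grip_force: 0.0
t: 14.82
eef_pos: [0.68, -0.0465, 0.2117]
tcp_rot: [0.355, 3.121, -0.0]
ft_force: [0.5, -0.4, 0.4]
width: 0.0855
grip_force: 0.0
t: 15.58
eef_pos: [0.5724, 0.0769, 0.2093]
tcp_rot: [-0.356, -3.12, 0.0]
ft_force: [0.1, -0.4, -0.4]
width: 0.0855
grip_force: 0.0
t: 16.25
eef_pos: [0.4661, 0.1995, 0.2094]
tcp_rot: [-0.356, -3.121, 0.001]
ft_force: [0.1, 0.6, 0.6]
width: 0.0851
grip_force: 0.0
t: 16.92
eef_pos: [0.4268, 0.2449, 0.2094]
tcp_rot: [0.357, -3.12, 0.001]
ft_force: [-0.2, 0.4, 0.6]
width: 0.0851
grip_force: 0.0
t: 17.42
eef_pos: [0.427, 0.2449, 0.2095]
tcp_rot: [0.899, -3.009, 0.0]
ft_force: [0.6, 0.2, 0.9]
width: 0.0854
grip_force: 0.0
[0.427  0.2449 0.2095] [-5.487e-01  8.360e-01  1.000e-04] [-7.e-04 -4.e-04 -1.e+00] q [ 0.47 -0.07  2.01 -0.    1.2  -1.68] f [0.63 0.17 0.86] 17.4167
```

View pics/c5.png

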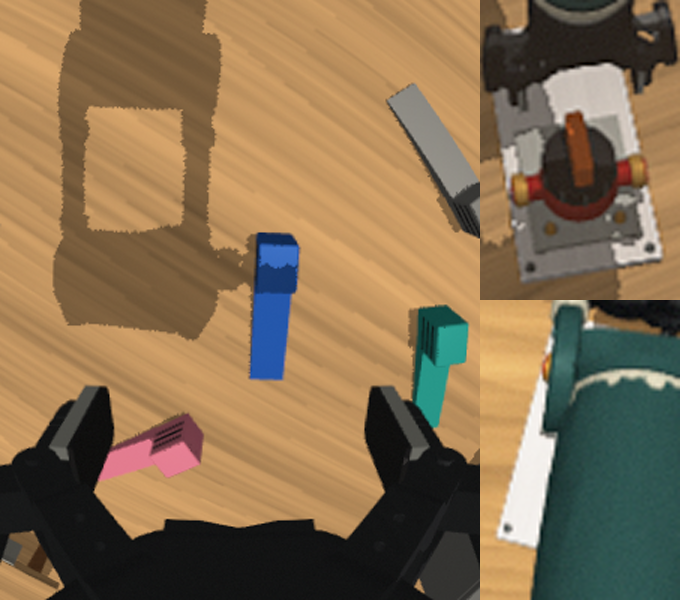

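```bash
python3 - <<'E'
from h import *
w=W("w5");g=lambda u:(160+u[0]/1.5,u[1]/1.5)
tl,tr=[w.onz(g(u),.003)[:2] for u in[(250,380),(283,380)]];tip=(tl+tr)/2
print("tip",tip.round(4),np.linalg.norm(tl-tr))
for u,z in[((273,293),.0175),((277,234),.046),((277,292),.046),((277,268),.046)]:
    P=w.onz(g(u),z)[:2];e=tip-P;print(u,P.round(4),"dist",np.linalg.norm(e).round(4),"yaw",np.arctan2(e[1],e[0]).round(3))
R=w.R[:2,:2]
def rep(yaw,blk):
    d=blk-w.p[:2];print("blk",blk.round(4),"shift tool xy mm",(R.T@d*1000).round(1),"turn wz",round(-(yaw+np.pi/2-np.arctan2(R[1,1],R[0,1])),3))
P=w.onz(g((277,234)),.046)[:2];e=tip-P;y=np.arctan2(e[1],e[0]);rep(y,tip-.1075*np.array([np.cos(y),np.sin(y)]))
E
```

```text
tip [0.504  0.3213] 0.028165164479568326
(273, 293) [0.4341 0.2782] dist 0.0822 yaw 0.552
(277, 234) [0.3921 0.2503] dist 0.1326 yaw 0.565
(277, 292) [0.4257 0.2734] dist 0.0919 yaw 0.549
(277, 268) [0.4115 0.2637] dist 0.109 yaw 0.557
blk [0.4132 0.2638] shift tool xy mm [ 1.2 23.4] turn wz 0.016
```

```bash
python3 -m pendant '[0.03,0.585,0,0,0,0.1,1,0.03,0.585,0,0,0,0.1,1,0,0,0.95,0,0,0,1,0,0,0.95,0,0,0,1,0,0,0.95,0,0,0,1,0,0,0.95,0,0,0,1,0,0,0.95,0,0,0,1,0,0,0.95,0,0,0,1]'
python3 -m pendant '[0,0,0.95,0,0,0,1,0,0,0.95,0,0,0,1,0,0,0.95,0,0,0,1,0,0,0.5,0,0,0,1,0,0,0.4,0,0,0,1,0,0,0.3,0,0,0,1,0,0,0,0,0,0,1]'
python3 -m pendant '[0,0,0,0,0,0,0,0,0,0,0,0,0,0,0,0,0,0,0,0,0,0,0,0,0,0,0,0,0,0,0,0,0,0,0,0,0,0,0,0,0,0]' 60
```

```text
t: 18.13
eef_pos: [0.4135, 0.264, 0.0952]
tcp_rot: [-0.87, 3.019, 0.0]
ft_force: [0.1, -0.3, 0.8]
width: 0.0855
grip_force: 0.0
t: 18.72
eef_pos: [0.4131, 0.2637, 0.0143]
tcp_rot: [0.872, -3.017, 0.0]
ft_force: [0.1, 0.1, 0.9]
width: 0.0854
grip_force: 0.0
t: 19.22
eef_pos: [0.4144, 0.2645, 0.016]
tcp_rot: [-0.872, 3.016, 0.001]
ft_force: [-0.8, 0.7, 5.9]
width: 0.0272
grip_force: 59.9
```

```bash
python3 -m pendant '[0,0,-0.5,0,0,0,0,0,0,-1,0,0,0,0,0,0,-1,0,0,0,0,0,0,-0.5,0,0,0,0,0.2725,-0.9586,0,0,0,0,0,0.2725,-0.9586,0,0,0,0,0,0.2725,-0.9586,0,0,0,0,0,0.2725,-0.9586,0,0,0,0,0]'
python3 -m pendant '[0.2725,-0.9586,0,0,0,0,0,0.2725,-0.9586,0,0,0,0,0,0.2725,-0.9586,0,0,0,0,0,0.2725,-0.9586,0,0,0,0,0,0.2725,-0.9586,0,0,0,0,0,0.2725,-0.9586,0,0,0,0,0,0.2725,-0.9586,0,0,0,0,0,0.2725,-0.9586,0,0,0,0,0]'
python3 -m pendant '[0.2725,-0.9586,0,0,0,0,0,0.2725,-0.9586,0,0,0,0,0,0,0,0,0,0,0.989,0,0,0,0,0,0,0.989,0,0,0,0,0,0,0.989,0,0,0,0,0,0,0.989,0,0,0,0,0,0,0.989,0,0,0,0,0,0,0.989,0]'
python3 -m pendant '[0,0,0,0,0,0.989,0,0,0,0,0,0,0.989,0,0,0,0,0,0,0,0,0,0,0,0,0,0,0]'
python3 w.py w6
python3 - <<'E'
from h import *
w=W("w6").color;s=env.snapshot("scene")["color"]
c=lambda im,x,y,ww,h,W,H:cv2.resize(im[y:y+h,x:x+ww],(W,H),interpolation=cv2.INTER_CUBIC)
cv2.imwrite("pics/c6.png",np.hstack([c(w,220,200,200,200,500,500),c(s,285,200,85,142,300,500)])[:,:,::-1])
E
```

```text
t: 19.88
eef_pos: [0.436, 0.1867, 0.0754]
tcp_rot: [-0.874, 3.017, -0.0]
ft_force: [-0.0, -0.3, -1.0]
width: 0.0272
grip_force: 59.3
t: 20.55
eef_pos: [0.4809, 0.0335, 0.0751]
tcp_rot: [0.873, -3.018, -0.0]
ft_force: [0.5, -0.0, -0.3]
width: 0.0272
grip_force: 59.3
t: 21.22
eef_pos: [0.492, -0.0038, 0.0751]
tcp_rot: [-0.055, -3.141, 0.0]
ft_force: [-0.1, -0.4, -1.4]
width: 0.0271
grip_force: 59.3
t: 21.55
eef_pos: [0.4921, -0.0037, 0.0751]
tcp_rot: [-0.353, -3.121, 0.0]
ft_force: [-0.1, -0.3, -1.0]
width: 0.0273
grip_force: 59.3
[ 0.4921 -0.0037  0.0751] [ 0.2234  0.9747 -0.    ] [-2.e-04 -0.e+00 -1.e+00] q [-0.06  0.08  2.14 -0.    0.93 -1.4 ] f [-0.1  -0.28 -0.95] 21.55
```

View pics/c6.png

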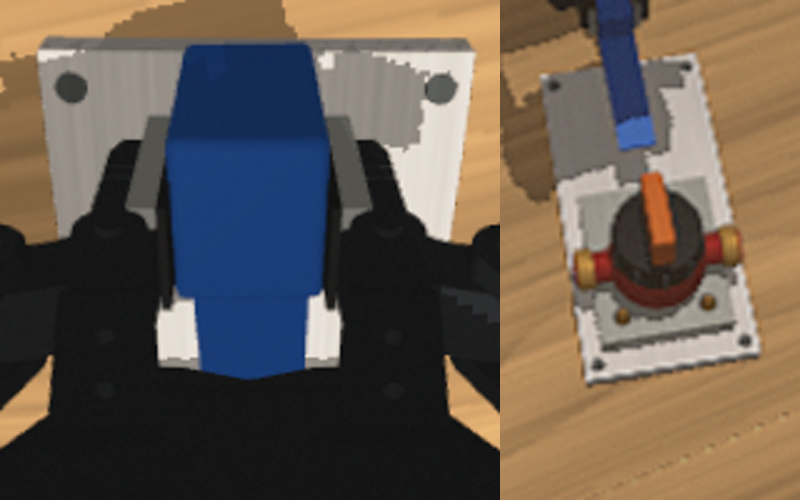

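```bash
python3 -m pendant '[0,0,0.5,0,0,0,0,0,0,0.7,0,0,0,0,0,0,0.5,0,0,0,0,0,0,0.35,0,0,0,0,0,0,0.15,0,0,0,0,0,0,0,0,0,0,0,0,0,0,0,0,0,0]'
for i in 1 2 3; do python3 -m pendant '[0,0,0.04,0,0,0,0,0,0,0.04,0,0,0,0,0,0,0,0,0,0,0]' | egrep 'pos|ft|rot'; done
```

```text
t: 22.23
eef_pos: [0.4923, -0.0037, 0.0309]
tcp_rot: [-0.357, -3.121, 0.0]
ft_force: [-1.0, -0.7, -0.7]
width: 0.0271
grip_force: 59.3
eef_pos: [0.4927, -0.0037, 0.0299]
tcp_rot: [0.357, 3.12, 0.0]
ft_force: [0.5, 0.6, -0.8]
eef_pos: [0.4926, -0.0037, 0.0281]
tcp_rot: [0.357, 3.121, 0.0]
ft_force: [0.5, -0.1, -0.6]
eef_pos: [0.4926, -0.0037, 0.028]
tcp_rot: [-0.357, -3.121, 0.0]
ft_force: [-5.3, 0.3, 12.8]
```

```bash
python3 -m pendant '[0,0,-0.05,0,0,0,0,0,0,0,0,0,0,0,0,0,0,0,0,0,0]' | egrep 'pos|ft'
cat > rec.py <<'E'
from h import *
import sys
d=env.snapshot("scene")["color"];np.savez(sys.argv[1]+".npz",c=d)
a=np.load("r0.npz")["c"]
def reg(b,r):
    x,y,w,h=r;W=np.eye(2,3,dtype=np.float32)
    f=lambda i:cv2.cvtColor(i,cv2.COLOR_RGB2GRAY)[y:y+h,x:x+w].astype(np.float32)
    try: cc,W=cv2.findTransformECC(f(a),f(b),W,cv2.MOTION_TRANSLATION);return W[:,2].round(2),round(cc,3)
    except Exception as e:return "fail"
print("motor",reg(d,(316,252,34,38)),"plate rear",reg(d,(310,285,45,25)))
F=[];
for i in range(4):F.append(env.read_state()["ft_force"]);env.snapshot("top")
print(np.mean(F,0).round(2),env.read_state()["eef_pos"].round(4) if hasattr(env.read_state()["eef_pos"],'round') else env.read_state()["eef_pos"])
E
python3 - <<'E'
from h import *
np.savez("r0.npz",c=env.snapshot("scene")["color"])
E
python3 rec.py r1
python3 -m pendant '[-0.5,0,0,0,0,0,0,-0.5,0,0,0,0,0,0,-0.5,0,0,0,0,0,0,-0.5,0,0,0,0,0,0,0,0,0,0,0,0,0,0,0,0,0,0,0,0]' | egrep 'pos|ft'
python3 rec.py r2
```

```text
eef_pos: [0.4928, -0.0037, 0.028]
ft_force: [-2.6, -0.3, 5.7]
motor (array([ 0.01, -0.  ], dtype=float32), 1.0) plate rear (array([-0., -0.], dtype=float32), 1.0)
[-2.18 -0.01  6.62] [ 0.4928 -0.0037  0.028 ]
eef_pos: [0.5331, -0.013, 0.028]
ft_force: [1.8, -0.8, 3.6]
motor (array([-0.08,  0.14], dtype=float32), 0.969) plate rear (array([-0., -0.], dtype=float32), 1.0)
[ 3.2  -1.21  4.74] [ 0.5326 -0.0128  0.028 ]
```

```bash
for k in 3 4 5; do python3 -m pendant '[-0.125,0,0,0,0,0,0,-0.125,0,0,0,0,0,0,0,0,0,0,0,0,0]' | egrep 'pos|ft'; python3 rec.py r$k; done
```

```text
eef_pos: [0.5325, -0.0128, 0.0279]
ft_force: [-12.7, 3.3, 21.5]
motor (array([-0.1 ,  0.02], dtype=float32), 0.96) plate rear (array([ 0.01, -0.  ], dtype=float32), 1.0)
[-11.89   2.97  20.44] [ 0.5325 -0.0128  0.0279]
eef_pos: [0.5371, -0.014, 0.0279]
ft_force: [-11.9, 4.3, 21.0]
motor (array([-0.14, -0.07], dtype=float32), 0.946) plate rear (array([-0., -0.], dtype=float32), 1.0)
[-12.47   3.23  20.67] [ 0.5371 -0.014   0.0279]
eef_pos: [0.5398, -0.0147, 0.0279]
ft_force: [-18.3, 4.3, 27.0]
motor (array([-0.16, -0.13], dtype=float32), 0.935) plate rear (array([-0.,  0.], dtype=float32), 1.0)
[-17.6    4.14  26.48] [ 0.5398 -0.0147  0.0279]
```

```bash
for k in 6 7; do python3 -m pendant '[0,0,-0.06,0,0,0,0,0,0,0,0,0,0,0,0,0,0,0,0,0,0]' | egrep 'pos|ft|rot'; python3 rec.py r$k; done
```

```text
eef_pos: [0.5406, -0.015, 0.0279]
tcp_rot: [-0.356, -3.111, -0.001]
ft_force: [-11.4, 2.6, 14.9]
motor (array([-0.19, -0.15], dtype=float32), 0.937) plate rear (array([-0.  ,  0.01], dtype=float32), 1.0)
[-11.17   3.24  15.63] [ 0.5406 -0.015   0.0279]
eef_pos: [0.5411, -0.0152, 0.0279]
tcp_rot: [-0.356, -3.112, -0.0]
ft_force: [-6.3, 2.5, 5.2]
motor (array([-0.17, -0.13], dtype=float32), 0.938) plate rear (array([-0.02,  0.02], dtype=float32), 1.0)
[-6.4   2.37  6.01] [ 0.5411 -0.0153  0.0279]
```

```bash
for k in 8 9 10; do python3 -m pendant '[-0.1,0,-0.015,0,0,0,0,-0.1,0,0,0,0,0,0,0,0,0,0,0,0,0,0,0,0,0,0,0,0]' | egrep 'pos|rot'; python3 rec.py r$k; done
```

```text
eef_pos: [0.5448, -0.0163, 0.028]
tcp_rot: [-0.356, -3.112, -0.0]
motor (array([-0.1 , -0.03], dtype=float32), 0.942) plate rear (array([0.03, 0.04], dtype=float32), 0.997)
[-5.72  1.55  4.02] [ 0.5448 -0.0163  0.028 ]
eef_pos: [0.5488, -0.0173, 0.028]
tcp_rot: [-0.356, -3.112, 0.0]
motor (array([-0.08,  0.02], dtype=float32), 0.941) plate rear (array([0.03, 0.1 ], dtype=float32), 0.992)
[-5.36  1.01  2.57] [ 0.5488 -0.0173  0.028 ]
eef_pos: [0.5538, -0.0184, 0.0284]
tcp_rot: [-0.356, -3.114, 0.0]
motor (array([-0.02,  0.09], dtype=float32), 0.94) plate rear (array([0.04, 0.12], dtype=float32), 0.989)
[-2.16  0.62 -3.18] [ 0.5567 -0.0188  0.0298]
```

```bash
python3 -m pendant '[0,0,0.05,0,0,0,0,0,0,0.04,0,0,0,0,0,0,0,0,0,0,0,0,0,0,0,0,0,0]' | egrep 'pos|rot|ft'; python3 rec.py r11
cat > fin.py <<'E'
from h import *
import sys,glob
d=env.snapshot("scene")
# model: predicted fin/pipe shift per lift
a=-.2265;X=np.array([np.cos(a),np.sin(a),0]);Z=np.array([0,0,1.]);seat=np.array([.671,-.045,.012])
def pt(x,z,th):
    u=x-60;return seat+X*(60+u*np.cos(th)+z*np.sin(th))+Z*(-u*np.sin(th)+z*np.cos(th))
for L in(1.5,3.5,6.5):
    th=L/120
    for n,x,z in(("fin",8,103),("lipedge",-60,12)):
        P=lambda t:np.array(proj(d,seat+(pt(x,z,t)-seat)/1000))
        print("pred",L,n,(P(th)-P(0)).round(2),end=' ')
    print()
for k in range(int(sys.argv[1]),int(sys.argv[2])+1):
    c=np.load(f"r{k}.npz")["c"][238:282,322:345].astype(float)
    w=np.clip((c[...,0]-c[...,2])/(c.sum(2)+1)-.25,0,None)*(c[...,1]>1.25*c[...,2])
    w=np.clip((c[...,0]-c[...,2])/(c.sum(2)+1)-.3,0,.1)*((c[...,1]-c[...,2])/(c.sum(2)+1)>.06)
    y,x=np.mgrid[:c.shape[0],:c.shape[1]];print(k,round(w.sum(),2),((w*x).sum()/w.sum()).round(2),((w*y).sum()/w.sum()).round(2))
E
python3 fin.py 0 11
```

```text
eef_pos: [0.5575, -0.0189, 0.0287]
tcp_rot: [-0.357, -3.121, 0.0]
ft_force: [-2.8, 0.3, -2.0]
motor (array([0.03, 0.16], dtype=float32), 0.936) plate rear (array([0.09, 0.18], dtype=float32), 0.977)
[-2.21 -0.02 -2.86] [ 0.5576 -0.0189  0.0288]
pred 1.5 fin [0.09 0.36] pred 1.5 lipedge [ 0.01 -0.19] 
pred 3.5 fin [0.22 0.86] pred 3.5 lipedge [ 0.02 -0.43] 
pred 6.5 fin [0.41 1.63] pred 6.5 lipedge [ 0.04 -0.77] 
0 16.54 7.96 23.97
1 16.52 8.02 24.04
2 18.08 8.27 24.69
3 18.03 8.07 24.65
4 18.11 8.31 24.71
5 17.73 7.94 24.37
6 18.11 8.14 24.65
7 17.95 8.15 24.54
8 17.91 8.18 24.86
9 17.61 8.06 24.77
10 18.02 8.25 24.97
11 18.07 8.3 25.25
```

```bash
python3 -m pendant '[0,0,0.04,0,0,0,0,0,0,0.02,0,0,0,0,0,0,0,0,0,0,0,0,0,0,0,0,0,0]' | egrep 'pos|rot|ft|grip'; python3 rec.py r12;python3 fin.py 12 12|tail -1
```

```text
eef_pos: [0.5579, -0.0189, 0.028]
tcp_rot: [0.357, 3.121, -0.0]
ft_force: [-1.6, 0.9, 0.3]
grip_force: 59.6
motor (array([-0.01,  0.09], dtype=float32), 0.94) plate rear (array([0.08, 0.13], dtype=float32), 0.985)
[-2.57  0.39  1.28] [ 0.5579 -0.0189  0.0279]
12 18.48 8.33 25.36
```

```bash
python3 -m pendant '[-0.1,0,0,0,0,0,0,-0.1,0,0,0,0,0,0,0,0,0,0,0,0,0,0,0,0,0,0,0,0,0,0,0,0,0,0,0]' | egrep 'pos|rot|ft|grip'; python3 rec.py r13;python3 rec.py r14;python3 fin.py 13 14|tail -2
```

```text
eef_pos: [0.5604, -0.0194, 0.028]
tcp_rot: [-0.357, -3.119, -0.0]
ft_force: [-7.7, 1.6, 7.5]
grip_force: 60.3
motor (array([0.04, 0.1 ], dtype=float32), 0.937) plate rear (array([0.11, 0.18], dtype=float32), 0.981)
[-7.53  1.46  7.14] [ 0.5604 -0.0194  0.028 ]
motor (array([0.04, 0.11], dtype=float32), 0.937) plate rear (array([0.1 , 0.18], dtype=float32), 0.981)
[-7.37  1.32  7.37] [ 0.5604 -0.0194  0.0279]
13 18.3 8.2 25.09
14 18.29 8.25 25.08
```

```bash
python3 -m pendant '[-0.08,0,-0.02,0,0,0,0,-0.04,0,0,0,0,0,0,0,0,0,0,0,0,0,0,0,0,0,0,0,0,0,0,0,0,0,0,0]' | egrep 'pos|rot|ft|grip'; python3 rec.py r15;python3 rec.py r16;python3 fin.py 15 16|tail -2; python3 -c "
from rig import env;print(env.read_state()['t'])"
```

```text
eef_pos: [0.5628, -0.02, 0.0279]
tcp_rot: [-0.357, -3.119, -0.0]
ft_force: [-5.9, 1.3, 3.1]
grip_force: 59.9
motor (array([0.03, 0.17], dtype=float32), 0.934) plate rear (array([0.08, 0.19], dtype=float32), 0.977)
[-6.51  1.    4.12] [ 0.5628 -0.02    0.0279]
motor (array([0.02, 0.17], dtype=float32), 0.934) plate rear (array([0.08, 0.2 ], dtype=float32), 0.977)
[-6.13  1.44  3.88] [ 0.5629 -0.02    0.0279]
15 18.03 8.26 25.23
16 18.48 8.39 25.49
31.7333
```

```bash
python3 -c "
from rig import env;print(env.hand_in())"
```

```text
the job is handed in; nothing more can be done
None
```

I seated the pump over both pegs and let go of it. The gripped blue wedge is in under the front edge, lifting it by an estimated 3.3 mm (somewhere between 2.9 and 3.9 mm, worked out from wedge travel, not measured directly). I handed the job in at about 32 s and no verdict was shown.

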